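# Restock the oil filter lane first-in-first-out

## Task

Restock the filter lane so that the filters get used in the right order. First bring the old filter, left in the rear half of the lane, forward onto the pad next to the lane's front stop; only then move the three new filters from the red delivery rack onto the pads behind it, in the order of the rack counted from its carrying hoop: the one nearest the hoop right behind the old one, and the one farthest from the hoop at the rear. Stand each filter upright and centred on its own pad, set down and not dropped, never tip one over, and leave the socket on the rack where it is.

Things in the scene. Friction and masses are not known exactly. Their poses are not given: they have to be found in the camera images.
- lane: fixed steel channel (sizes in mm), 100 wide (x), 310 long (y); floor 12 above the table; side rails to 24 above the table, 92 apart inside. Front stop 55 high at its +y end (robot's left), inner face y=149; rear open. 4 black pads, 68 diameter, level with the floor, on the centre line at y=+105 (front), +35, -35, -105 (rear). Origin mid-channel at table level. Is the nearer or farther row
- rack: fixed red delivery rack: slab 100 mm wide (its x), 350 mm long (its y, from -160 to +190 mm), top 12 mm above the table; a steel carrying hoop, 60 mm high, stands across its -y end (robot's right) at y=-150 mm. Origin at table level, z up. The dishes' centres lie at y=-85 (nearest the hoop), 0 and +85 mm
- dish_slim: round flat aluminium dish of 60 mm diameter, 6 mm thick, fixed on the rack; the slim filter stands centred on it at the start. Origin at the centre of its underside (12 mm above the table), axes parallel to the rack's. The three dishes are 85 mm apart along the rack, in shuffled order
- dish_nut: round flat aluminium dish of 70 mm diameter, 6 mm thick, fixed on the rack; the hex-top filter stands centred on it at the start. Origin at the centre of its underside (12 mm above the table), axes parallel to the rack's. The three dishes are 85 mm apart along the rack, in shuffled order
- dish_wide: round flat aluminium dish of 78 mm diameter, 6 mm thick, fixed on the rack; the wide filter stands centred on it at the start. Origin at the centre of its underside (12 mm above the table), axes parallel to the rack's. The three dishes are 85 mm apart along the rack, in shuffled order
- filter_slim: Upright grey metal oil filter can; origin at the centre of its underside, z up; grip it anywhere on its round side. New filter, the slimmest and lowest: 46 mm diameter, 72 mm high in all, the top 10 mm being a round boss 30 mm wide; 0.25 kg. Stands on its dish, underside 18 mm above the table
- filter_nut: Upright grey metal oil filter can; origin at the centre of its underside, z up; grip it anywhere on its round side. New filter, the tallest: 56 mm diameter, 92 mm high in all, the top 10 mm being a hexagon nut 30 mm wide; 0.35 kg. Stands on its dish, underside 18 mm above the table
- filter_wide: Upright grey metal oil filter can; origin at the centre of its underside, z up; grip it anywhere on its round side. New filter, the widest: 64 mm diameter, 82 mm high in all, the top 10 mm being a round step 52 mm wide with a dark disc in its middle; 0.42 kg. Stands on its dish, underside 18 mm above the table
- filter_old: Upright grey metal oil filter can; origin at the centre of its underside, z up; grip it anywhere on its round side. The old filter: 60 mm diameter, 76 mm high in all, the top 10 mm being a cross of two ribs 44 mm long and 10 mm wide; 0.38 kg. Stands in the rear half of the lane at the start, underside 12 mm above the table
- socket: bystander: loose steel wrench socket, 30 mm diameter, 38 mm high, standing on the rack's +y end, about 160 mm from the rack's origin; to be left alone. Origin at the centre of its underside
There are look-alikes about, which are no part of the job. Leave any purple or turquoise look-alike of the filter_slim alone. What is shaped like the filter_old but blue is not meant.

How it is judged:
By the outcome, as a careful person would: the job done as asked, in the order asked, and still so for the second after the job is handed in, with the robot touching nothing.
It also fails if it takes over 91 s, if anything falls off the work surface, if the arm or the gripper's body presses on something with over 40 N, if the wrist force passes 120 N, or if a joint passes its speed limit or range.

## Robot

A 6-joint arm with a two-finger parallel gripper is mounted at the origin on the work surface. World frame = base frame: x ahead of the robot, y to its left, z up, the work surface at z = 0. Lengths are in mm, angles in rad, forces in N, time in s.
With the tool pointing down it reaches from about 225 to 725 mm from the base axis. Payload 3.1 kg.
Tool frame: the origin (TCP) lies where the fingers leave the gripper's body, on its centre line; the fingertips stand 73 mm ahead of it and the grasp point (between the pads) lies 54 mm ahead of it (manip.grip_point_offset is the distance from the TCP to the grasp point, in mm); z points along the fingers, y is the direction in which the jaws open and shut (so a half turn about z gives the same grasp; the last joint's range is limited). The gripper opens to 85 mm and grips with 20 to 120 N. Pads are 22 mm wide; open, the fingers measure 114 mm over their backs; the gripper's body (76 mm by 85 mm) begins 54 mm behind the grasp point. The pads swing forward as they close: fully open they stand 13 mm farther back than shut.
Start: joints at [1.184, 0.048, 0.099, 1.622, 0, 1.443], TCP at [134.366, 507.507, 303.912] pointing down, gripper open.
Joint ranges: [-2.91, 2.91], [-0.99, 1.94], [-1.21, 1.42], [-2.12, 2.29], [-1.49, 1.47], [-3.14, 3.14]. Speed limits (rad/s): [2.79, 2.79, 3.14, 3.14, 3.14, 3.14].

## Interface

Orientations are given as a unit quaternion [w, x, y, z].
In Python, from rig import read_state, eyes, ticket, manip gives the robot as it stands.
- The arm moves only by the tool send_rows, never from a script. Its argument "plan" is a list of rows, each an object of numbers: "tx", "ty", "tz": the shift along the world's x, y, z normalised to -1 to 1, where 1 is 200 mm; "spin": the turn about the world's z normalised to -1 to 1, where 1 is 90 degrees. A call has 1 to 10 rows; each row shifts and turns the pose as measured when the row begins; what a row does not reach is not made up. A row lasts 1/10 s, in which the tool goes at most 50 mm and 8.59 degrees, less where a joint would pass 70% of its speed; a pose out of reach is approached as far as the arm can. A call with a number of a shift or a turn outside -1 to 1 is refused whole. A call with a gripper value outside its range is refused whole. "gripper" is the opening, from 0 (shut) to 1 (fully open), set as the call begins (left out, the last holds). The fingers move at their own pace and stop on an object; the grip force is fixed at half the most. Time passes only in rows, so rows that do not move let the fingers close. It gives the time, the measured TCP pose, the force and the opening at its end, in the units of the state.
- read_state(): the state, without advancing time (a new reading comes with each control period).
- eyes.capture(name): name is "scene" or "top"; returns a dict with "img" (420x560x3 uint8, red, green, blue), "vfov" (degrees; the focal length in pixels is half the picture's height over the tangent of half this angle, whatever the lens; pixels are square), "cx", "cy" (the principal point, pixels), "origin" and "orientation" of the camera in the world. Camera axes: x right, y up, looking along -z (the intrinsics and any distortion apply to the point x, -y, -z); pixel columns grow to the right and rows downward; lengths in mm; the calibration is good to about 2 mm. A picture is of the moment at which its call begins. There is no depth.
- ticket.hand_in(): hands the job in, once; it reports no verdict.
The state is a dict: "t": time; "joint_positions": joint angles; "qvel": joint speeds; "tau": joint torques, N m; "tool_pos": TCP position; "tcp_rot": TCP orientation; "force": force on the tool from outside, world axes, zero at the start; "ft_torque": the same for the moment, N m; "finger_gap": finger opening in mm.
Only numpy, scipy, OpenCV 4.12 (cv2) and the standard library are available. Lean on these libraries where they do the work, as an engineer would, in place of code of your own. Each camera call takes 0.05 s, during which the arm holds its last target. There are 200 camera calls.

## Working session

There is one attempt and no reset: what is moved stays moved. The work goes in short steps, Python scripts to look and compute and a tool call to move; the robot and the scene stay as the last step left them, time stands still between calls to the robot, and variables do not carry over. Pictures are saved under pics/ and viewed, about 12 in all and at most 16, crops included, and the job is handed in when it is done.

Besides the shell and the picture viewer there is one more tool, called after "Request:" as name(argument=value, ...), one argument or row to a line, values as JSON. send_rows: Moves the arm, as the interface text tells. Scaled input: -1 to 1 covers 200 mm each way for a shift and 90 degrees each way for a turn. Its arguments: {"type":"object","properties":{"plan":{"type":"array"},"gripper":{"type":"number"}},"required":["plan"]}

```bash
ls; mkdir -p pics; python3 - <<'E'
from rig import read_state, eyes, ticket, manip
import cv2,numpy as np
for n in("scene","top"):
    c=eyes.capture(n); cv2.imwrite(f"pics/{n}0.png",c["img"][:,:,::-1]); print(n,{k:v for k,v in c.items() if k!="img"})
    np.save(f"pics/{n}0.npy",c["img"])
print(read_state()); print([a for a in dir(manip) if a[0]!='_'],manip.grip_point_offset)
E
```

```text
pics
scene {'vfov': 52.80904103254355, 'cx': 277.8468261069891, 'cy': 207.26953534582353, 'origin': array([1208.90339209,   49.54532886,  690.09281884]), 'orientation': array([0.6209923 , 0.27586847, 0.30216052, 0.66855378])}
top {'vfov': 47.84492356485602, 'cx': 280.66303676581134, 'cy': 207.15481144966083, 'origin': array([462.79420694, -38.71365851, 873.82204525]), 'orientation': array([-0.69890664, -0.00851589,  0.00963476,  0.71509731])}
{'t': 0.1, 'joint_positions': array([1.18419797e+00, 4.86348922e-02, 9.77556770e-02, 1.62201142e+00,
       1.83145753e-05, 1.44300618e+00]), 'qvel': array([-1.41653299e-03, -2.02909750e-03,  3.29659925e-03, -6.65716513e-04,
       -7.34093779e-05,  4.35250465e-04]), 'tau': array([ 1.36437073e-03, -3.39851153e+01,  3.20936358e+01,  1.58539176e-02,
       -1.83102156e-04,  1.04280949e-05]), 'tool_pos': array([134.21187277, 507.13736397, 302.85639137]), 'tcp_rot': array([-2.75219019e-04,  1.29043190e-01,  9.91638421e-01, -1.01038257e-03]), 'force': array([ 0.79415109,  0.12286815, -0.42852166]), 'ft_torque': array([ 0.06000485, -0.03286595, -0.01190903]), 'finger_gap': 85.07128301695056}
['IKError', 'grip_point_offset'] 53.900000000000006
```

View pics/scene0.png

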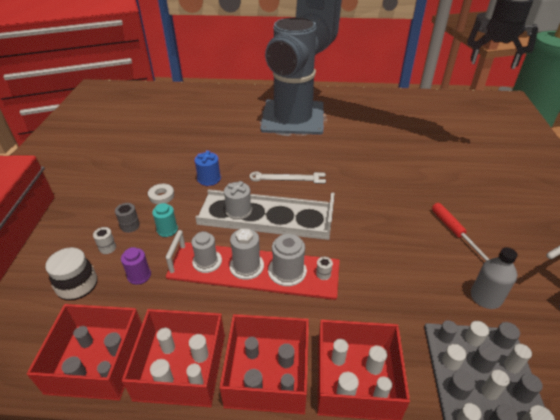

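View pics/top0.png

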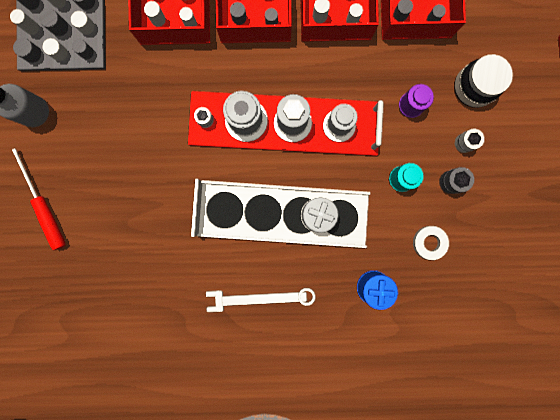

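The scene view shows the lane, the row nearer the robot, with the grey cross-top old filter at (237,200). The red rack has slim (204,248), nut (245,250), wide (288,255) and socket (324,267), with the hoop at (175,250). In the top view these are old (321,215), slim (343,117), nut (292,112), wide (242,110) and hoop (380,127), with the front stop on the left at (197,208).

Look-alikes:
- Blue cross-top at top (380,291): not meant.
- Purple (419,98) and turquoise (408,177) slim shapes: leave alone.

The grey ones on the rack and in the lane are the ones meant. Next I'll enlarge both views to confirm this and pick out features.

```bash
cat > h.py <<'E'
import numpy as np, cv2
from rig import read_state, eyes
from scipy.spatial.transform import Rotation as R
def ray(c,px):
    f=210/np.tan(np.radians(c["vfov"]/2)); q=c["orientation"]
    d=np.array([(px[0]-c["cx"])/f,-(px[1]-c["cy"])/f,-1.])
    return c["origin"],R.from_quat([q[1],q[2],q[3],q[0]]).apply(d)
def plane(c,px,z):
    o,d=ray(c,px); return o+d*(z-o[2])/d[2]
def tri(c1,p1,c2,p2):
    o1,d1=ray(c1,p1);o2,d2=ray(c2,p2)
    s=np.linalg.lstsq(np.c_[d1,-d2],o2-o1,rcond=None)[0]
    a,b=o1+s[0]*d1,o2+s[1]*d2
    return (a+b)/2,np.linalg.norm(a-b)
def blobs(m,amin,amax=1e9):
    n,l,s,c=cv2.connectedComponentsWithStats(m.astype(np.uint8))
    return [(c[i],s[i]) for i in range(1,n) if amin<s[i][4]<amax]
E
python3 - <<'E'
from h import *
S,T=eyes.capture("scene"),eyes.capture("top")
st=S["img"][170:300,160:345];tt=T["img"][85:250,185:390]
a=cv2.resize(st,(780,548),interpolation=3)
b=cv2.resize(tt,None,fx=3.6,fy=3.6,interpolation=3)
cv2.imwrite("pics/s1.png",a[:,:,::-1]);cv2.imwrite("pics/t1.png",b[:,:,::-1])
for n,c,r in(("S",S,(190,235,200,335)),("T",T,(180,250,195,370))):
    m=np.zeros((420,560),bool); m[r[0]:r[1],r[2]:r[3]]=c["img"].max(2)[r[0]:r[1],r[2]:r[3]]<60
    for ce,s in blobs(m,80): 
        print(n,"pad",ce.round(1),s,plane(c,ce,12).round(1))
    i=c["img"].astype(int)
    m=(i[:,:,0]>120)&(i[:,:,1]<70)&(i[:,:,2]<70)
    rr=(235,300,165,345) if n=="S" else (85,160,185,385)
    mm=np.zeros_like(m);mm[rr[0]:rr[1],rr[2]:rr[3]]=m[rr[0]:rr[1],rr[2]:rr[3]]
    pts=np.argwhere(mm)[:,::-1].astype(np.float32)
    w=np.array([plane(c,p,12)[:2] for p in pts],np.float32)
    print(n,"rack",cv2.minAreaRect(w))
E
```

```text
S rack ((645.2608642578125, -49.58699035644531), (352.4348449707031, 106.47563171386719), 85.66806030273438)
T pad [224.5 209.6] [ 207  192   36   36 1020] [482.8  62.1  12. ]
T pad [262.9 212.3] [ 245  195   36   36 1024] [476.3  -7.7  12. ]
T pad [294.9 215. ] [284 197  28  36 586] [470. -66.  12.]
T pad [344.4 218.4] [327 200  31  36 674] [ 461.7 -155.8   12. ]
T rack ((640.7044677734375, -51.01286315917969), (364.8319091796875, 136.0350341796875), 88.70809173583984)
```

View pics/s1.png

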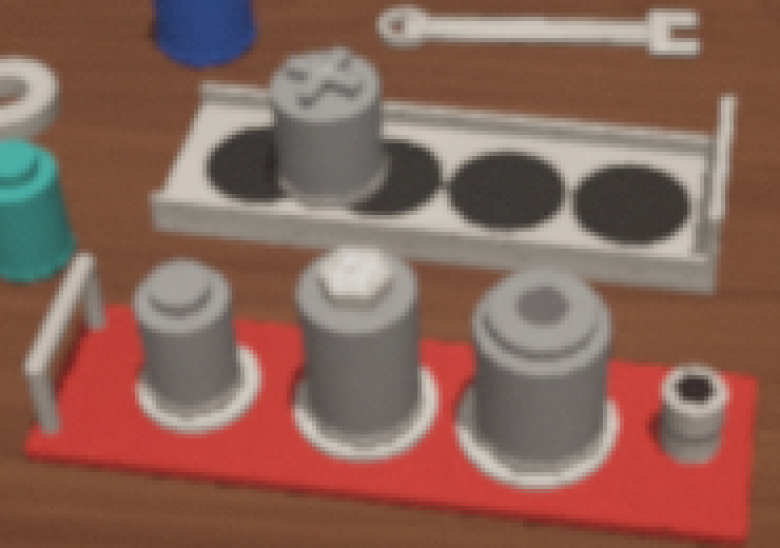

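View pics/t1.png

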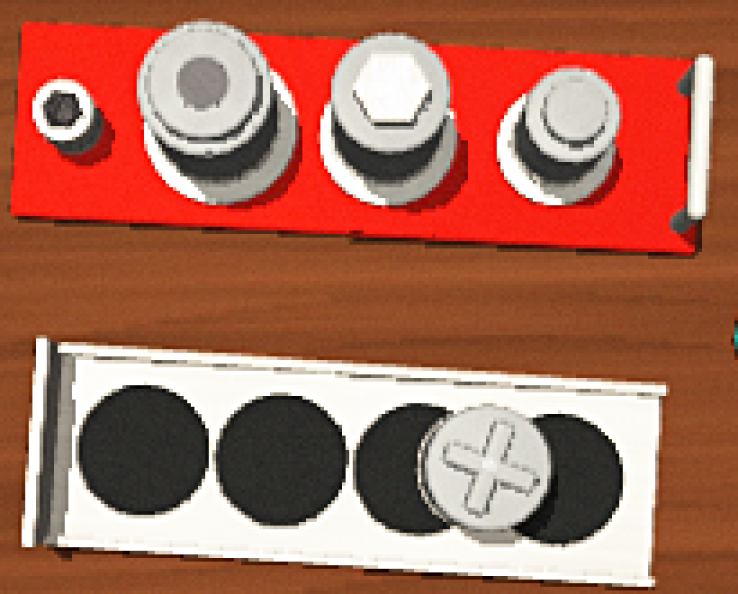

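The crops confirm it. From the hoop the rack holds slim (boss), nut (hexagon), wide (dark disc), and the old filter's grey cross stands between the third and rear pads. Now I'll triangulate the tops and pads.

```bash
python3 - <<'E'
from h import *
S,T=eyes.capture("scene"),eyes.capture("top")
s=lambda u,v:((u+.5)/4.2162-.5+160,(v+.5)/4.2154-.5+170)
t=lambda u,v:((u+.5)/3.6-.5+185,(v+.5)/3.6-.5+85)
H=dict(wide=100,nut=110,slim=90,old=88,padF=12,pad2=12,stop=55,hoopN=72)
P=dict(wide=((544,305),(206,82)),nut=((355,269),(392,88)),slim=((181,285),(575,103)),old=((327,85),(490,463)),padF=((632,203),(144,450)),pad2=((507,190),(282,459)))
for k,(a,b) in P.items():
    p,e=tri(S,s(*a),T,t(*b)); print(k,p.round(1),"err",round(e,1),"text z",H[k],"planeT",plane(T,t(*b),H[k])[:2].round(1),"planeS",plane(S,s(*a),H[k])[:2].round(1))
# dark blobs in scene
for nm,c,r in(("S",S,(190,235,200,335)),):
    m=np.zeros((420,560),bool); m[r[0]:r[1],r[2]:r[3]]=c["img"].max(2)[r[0]:r[1],r[2]:r[3]]<85
    for ce,q in blobs(m,80): print("S pad",ce.round(1),q,plane(c,ce,12).round(1))
# dishes: white fit in top: bright pixels on rack
i=T["img"].astype(int)
# rack outline edges
m=(i[:,:,0]>150)&(i[:,:,1]<90)&(i[:,:,2]<90); m[:88]=0;m[158:]=0;m[:,:187]=0;m[:,383:]=0
n,l,st,c=cv2.connectedComponentsWithStats(m.astype(np.uint8)); k=1+st[1:,4].argmax()
pts=np.argwhere(l==k)[:,::-1]; w=np.array([plane(T,p,12)[:2] for p in pts],np.float32); print(cv2.minAreaRect(w))
E
```

```text
wide [647.8  21.6 100.4] err 3.6 text z 100 planeT [648.1  19.8] planeS [647.2  23.4]
nut [640.8 -64.1 110.6] err 1.1 text z 110 planeT [641.1 -64.7] planeS [640.2 -63.7]
slim [ 636.7 -148.8   89.9] err 2.1 text z 90 planeT [ 636.8 -149.8] planeS [ 636.8 -147.7]
old [ 471.2 -105.7   78.3] err 3.2 text z 88 planeT [ 471.3 -106.5] planeS [ 482.8 -101.7]
padF [482.6  62.8  12.3] err 2.1 text z 12 planeT [482.7  61.7] planeS [482.1  63.8]
pad2 [476.5  -7.1  12.1] err 1.7 text z 12 planeT [476.6  -7.9] planeS [476.3  -6.3]
S pad [218.9 208.6] [210 200  18  17 235] [ 465. -154.   12.]
S pad [255.4 212.2] [245 204  19  17 190] [471.5 -64.9  12. ]
S pad [279.7 214.9] [267 207  26  17 354] [477.1  -6.5  12. ]
S pad [309.3 218.1] [297 210  26  17 359] [483.1  63.4  12. ]
((640.7368774414062, -48.27027893066406), (349.2576599121094, 102.29729461669922), 85.50707244873047)
```

Measured heights match the text: wide 100, nut 111, slim 90, pads 12. The old filter's 78 equals its shoulder height, because I picked the shadowed shoulder. I have the lane origin at about (473.4,-41.9), yaw -5.2°. Pads front to rear are (482.9,62.7), (476.6,-7.1), (470.3,-76.8) and (463.9,-146.5). The jaws should close across the lane, so the tool turns about -80°. Moving now.

Request:
send_rows(
  plan=[
    {"tx":0.085,"ty":-0.155,"tz":0,"spin":-0.09},
    {"tx":0.085,"ty":-0.155,"tz":0,"spin":-0.09},
    {"tx":0.085,"ty":-0.155,"tz":0,"spin":-0.09},
    {"tx":0.085,"ty":-0.155,"tz":0,"spin":-0.09},
    {"tx":0.085,"ty":-0.155,"tz":0,"spin":-0.09},
    {"tx":0.085,"ty":-0.155,"tz":0,"spin":-0.09},
    {"tx":0.085,"ty":-0.155,"tz":0,"spin":-0.09},
    {"tx":0.085,"ty":-0.155,"tz":0,"spin":-0.09},
    {"tx":0.085,"ty":-0.155,"tz":0,"spin":-0.09},
    {"tx":0.085,"ty":-0.155,"tz":0,"spin":-0.09},
  ],
  gripper=1,
)

```text
t: 1.3
tool_pos: [306.2, 188.8, 301.8]
tcp_rot: [0.0, 0.758, 0.653, 0.001]
force: [1.1, 0.1, 0.7]
finger_gap: 85.5
```

Request:
send_rows(
  plan=[
    {"tx":0.082,"ty":-0.147,"tz":-0.04,"spin":0.009},
    {"tx":0.082,"ty":-0.147,"tz":-0.04,"spin":0.009},
    {"tx":0.082,"ty":-0.147,"tz":-0.04,"spin":0.009},
    {"tx":0.082,"ty":-0.147,"tz":-0.04,"spin":0.009},
    {"tx":0.082,"ty":-0.147,"tz":-0.04,"spin":0},
    {"tx":0.082,"ty":-0.147,"tz":-0.04,"spin":0},
    {"tx":0.082,"ty":-0.147,"tz":-0.04,"spin":0},
    {"tx":0.082,"ty":-0.147,"tz":-0.04,"spin":0},
    {"tx":0.082,"ty":-0.147,"tz":-0.04,"spin":0},
    {"tx":0.06,"ty":-0.12,"tz":-0.04,"spin":0},
  ],
)

```text
t: 2.3
tool_pos: [471.4, -114.4, 221.6]
tcp_rot: [0.003, 0.74, 0.672, 0.006]
force: [-0.7, 0.5, -0.4]
finger_gap: 85.3
```

Request:
send_rows(
  plan=[
    {"tx":0,"ty":0.04,"tz":-0.1},
    {"tx":0,"ty":0,"tz":-0.1},
    {"tx":0,"ty":0,"tz":-0.05},
    {"tx":0,"ty":0,"tz":0},
  ],
)

```text
schema error: expected keys tx, ty, tz, spin
```

```bash
python3 - <<'E'
from h import *
s=read_state(); print(s["tool_pos"].round(1), s["tcp_rot"].round(4))
T,S=eyes.capture("top"),eyes.capture("scene")
a=cv2.resize(T["img"][130:300,230:400],(500,500),interpolation=3);b=cv2.resize(S["img"][130:260,160:290],None,fx=2.2,fy=3.85,interpolation=3)[:500]
cv2.imwrite("pics/g1.png",np.hstack([a,b])[:,:,::-1])
E
```

```text
[ 471.4 -114.4  221.6] [0.0032 0.7403 0.6722 0.0059]
```

View pics/g1.png

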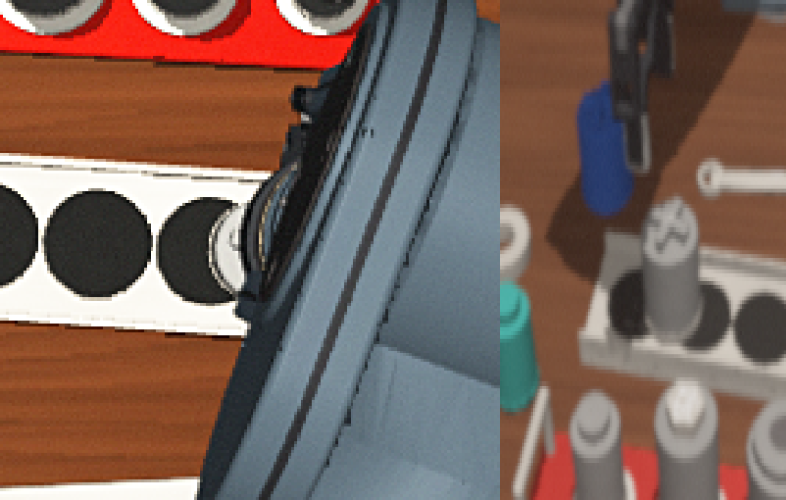

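The plan was refused because spin is required in every row. The picture, taken before any descent, shows the open gripper above and just beside the old filter at crop (670,240).

Request:
send_rows(
  plan=[
    {"tx":0,"ty":0.04,"tz":-0.1,"spin":0},
    {"tx":0,"ty":0,"tz":-0.1,"spin":0},
    {"tx":0,"ty":0,"tz":-0.05,"spin":0},
    {"tx":0,"ty":0,"tz":0,"spin":0},
  ],
)

```text
t: 2.8
tool_pos: [470.8, -106.3, 169.8]
tcp_rot: [0.002, 0.742, 0.671, 0.006]
force: [-0.9, 0.4, -0.6]
finger_gap: 85.3
```

Request:
send_rows(
  plan=[
    {"tx":0.002,"ty":0.002,"tz":-0.05,"spin":0},
    {"tx":0,"ty":0,"tz":-0.05,"spin":0},
    {"tx":0,"ty":0,"tz":-0.05,"spin":0},
    {"tx":0,"ty":0,"tz":-0.05,"spin":0},
    {"tx":0,"ty":0,"tz":-0.05,"spin":0},
    {"tx":0,"ty":0,"tz":-0.04,"spin":0},
    {"tx":0,"ty":0,"tz":0,"spin":0},
  ],
)

```text
t: 3.5
tool_pos: [471.8, -105.3, 109.2]
tcp_rot: [0.003, 0.741, 0.671, 0.006]
force: [-1.0, -0.8, -0.5]
finger_gap: 85.3
```

```bash
python3 - <<'E'
from h import *
S=eyes.capture("scene"); b=cv2.resize(S["img"][130:260,160:340],None,fx=4,fy=4,interpolation=3)
cv2.imwrite("pics/g2.png",b[:,:,::-1])
E
```

```text
(no output)
```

View pics/g2.png

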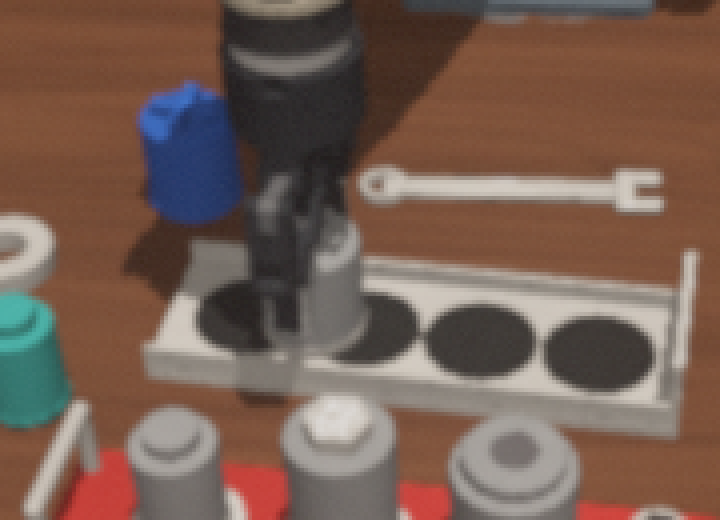

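The near finger is at crop (285,300), left of the can axis at (325,290). I'll check whether that is only parallax.

```bash
cat >> h.py <<'E'
def proj(c,P):
    f=210/np.tan(np.radians(c["vfov"]/2)); q=c["orientation"]
    v=R.from_quat([q[1],q[2],q[3],q[0]]).inv().apply(np.asarray(P,float)-c["origin"])
    return np.array([c["cx"]-f*v[0]/v[2],c["cy"]+f*v[1]/v[2]])
E
python3 - <<'E'
from h import *
S=eyes.capture("scene")
q=read_state()["tcp_rot"];p=read_state()["tool_pos"];r=R.from_quat([q[1],q[2],q[3],q[0]])
cr=lambda P:((proj(S,P)-[160,130])*4).round(0)
print("axis",r.as_matrix().round(3).tolist())
for d in(0,30,60,73):
  print(d,[cr(p+r.apply([0,s,d])) for s in(-50,0,50)])
print("can base/top pred",cr([471.3,-106,12]),cr([471.3,-106,78]),cr([471.3,-106,88]))
E
```

```text
axis [[0.099, 0.995, 0.016], [0.995, -0.099, 0.003], [0.004, 0.016, -1.0]]
0 [array([323., 145.]), array([302., 196.]), array([278., 251.])]
30 [array([327., 186.]), array([306., 238.]), array([283., 294.])]
60 [array([330., 226.]), array([309., 279.]), array([287., 335.])]
73 [array([331., 243.]), array([311., 296.]), array([289., 352.])]
can base/top pred [313. 325.] [305. 240.] [304. 226.]
```

The prediction matches: finger at 287 and can base centre at 313, so the can is centred between the jaws. Closing.

Request:
send_rows(
  plan=[
    {"tx":0,"ty":0,"tz":0,"spin":0},
    {"tx":0,"ty":0,"tz":0,"spin":0},
    {"tx":0,"ty":0,"tz":0,"spin":0},
    {"tx":0,"ty":0,"tz":0,"spin":0},
    {"tx":0,"ty":0,"tz":0,"spin":0},
    {"tx":0,"ty":0,"tz":0,"spin":0},
    {"tx":0,"ty":0,"tz":0,"spin":0},
  ],
  gripper=0.5,
)

```text
t: 4.3
tool_pos: [472.7, -105.9, 111.9]
tcp_rot: [0.005, 0.741, 0.671, 0.007]
force: [0.6, -0.2, -0.9]
finger_gap: 59.1
```

Request:
send_rows(
  plan=[
    {"tx":0,"ty":0,"tz":0.05,"spin":0},
    {"tx":0,"ty":0,"tz":0.05,"spin":0},
    {"tx":0.005,"ty":0.09,"tz":0,"spin":0},
    {"tx":0.005,"ty":0.12,"tz":0,"spin":0},
    {"tx":0.006,"ty":0.12,"tz":0,"spin":0},
    {"tx":0.006,"ty":0.12,"tz":0,"spin":0},
    {"tx":0.006,"ty":0.12,"tz":0,"spin":0},
    {"tx":0.006,"ty":0.12,"tz":0,"spin":0},
    {"tx":0.005,"ty":0.1,"tz":0,"spin":0},
    {"tx":0,"ty":0,"tz":0,"spin":0},
  ],
)

```text
t: 5.3
tool_pos: [480.8, 57.3, 137.7]
tcp_rot: [0.005, 0.742, 0.67, 0.008]
force: [-0.4, -0.6, -3.8]
finger_gap: 59.1
```

Request:
send_rows(
  plan=[
    {"tx":0.006,"ty":0.025,"tz":-0.05,"spin":0},
    {"tx":0,"ty":0,"tz":-0.04,"spin":0},
    {"tx":0,"ty":0,"tz":-0.02,"spin":0},
    {"tx":0,"ty":0,"tz":0,"spin":0},
  ],
)

```text
t: 5.7
tool_pos: [482.0, 61.4, 114.2]
tcp_rot: [0.006, 0.743, 0.669, 0.008]
force: [0.1, 1.0, -3.1]
finger_gap: 58.8
```

```bash
python3 - <<'E'
from h import *
s=read_state();q=s["tcp_rot"];p=s["tool_pos"];r=R.from_quat([q[1],q[2],q[3],q[0]])
print(p.round(1),s["force"].round(1),r.as_matrix()[:,2].round(3),(p+r.apply([0,0,54])).round(1))
S=eyes.capture("scene"); b=cv2.resize(S["img"][150:260,220:350],None,fx=5,fy=5,interpolation=3)
cv2.imwrite("pics/g3.png",b[:,:,::-1]); print(((proj(S,[482.9,62.7,12])-[220,150])*5).round())
E
```

```text
[482.   61.4 114.2] [ 0.1  1.  -3.1] [ 0.019  0.001 -1.   ] [483.1  61.5  60.2]
[445. 340.]
```

View pics/g3.png

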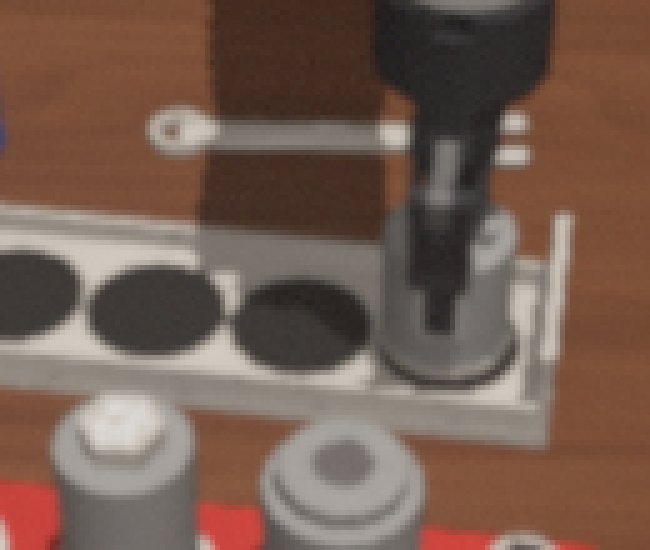

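The old filter hangs centred over the front pad: can axis about 448, pad about 446, with a few mm of gap. Lowering gently.

Request:
send_rows(
  plan=[
    {"tx":0,"ty":0.004,"tz":-0.01,"spin":0},
    {"tx":0,"ty":0,"tz":-0.01,"spin":0},
  ],
)

```text
t: 5.95
tool_pos: [482.4, 61.6, 111.9]
tcp_rot: [0.006, 0.743, 0.669, 0.008]
force: [-5.1, 1.0, 11.1]
finger_gap: 58.8
```

Request:
send_rows(
  plan=[
    {"tx":0,"ty":0,"tz":0,"spin":0},
    {"tx":0,"ty":0,"tz":0,"spin":0},
    {"tx":0,"ty":0,"tz":0,"spin":0},
    {"tx":0,"ty":0,"tz":0,"spin":0},
    {"tx":0,"ty":0,"tz":0,"spin":0},
  ],
  gripper=1,
)

```text
t: 6.45
tool_pos: [485.6, 61.0, 115.6]
tcp_rot: [0.009, 0.744, 0.668, 0.011]
force: [0.3, 0.5, 0.1]
finger_gap: 85.5
```

Set down with contact at fz +11 N, then released. The measured pose creeps slightly in idle rows, so I'll keep rows few. Rising, then going to slim.

Request:
send_rows(
  plan=[
    {"tx":-0.005,"ty":0,"tz":0.15,"spin":0},
    {"tx":0,"ty":0,"tz":0.23,"spin":0},
    {"tx":0,"ty":0,"tz":0.12,"spin":0},
    {"tx":0.105,"ty":-0.15,"tz":0,"spin":0},
    {"tx":0.105,"ty":-0.15,"tz":0,"spin":0},
    {"tx":0.105,"ty":-0.15,"tz":0,"spin":0},
    {"tx":0.105,"ty":-0.15,"tz":0,"spin":0},
    {"tx":0.105,"ty":-0.15,"tz":0,"spin":0},
    {"tx":0.105,"ty":-0.15,"tz":0,"spin":0},
    {"tx":0.08,"ty":-0.12,"tz":0,"spin":0},
  ],
)

```text
t: 7.45
tool_pos: [628.8, -147.2, 220.3]
tcp_rot: [0.01, 0.741, 0.672, 0.012]
force: [0.6, 0.3, 0.2]
finger_gap: 85.4
```

```bash
cat >> h.py <<'E'
def st():
    s=read_state();q=s["tcp_rot"];p=s["tool_pos"];r=R.from_quat([q[1],q[2],q[3],q[0]]);m=r.as_matrix()
    print("tcp",p.round(1),"grasp",(p+54*m[:,2]).round(1),"tilt",m[:2,2].round(3),"jaw",np.degrees(np.arctan2(m[1,1],m[0,1])).round(1),"F",s["force"].round(1),"q",s["joint_positions"].round(2))
    return p+54*m[:,2]
E
python3 - <<'E'
from h import *
st()
S=eyes.capture("scene"); b=cv2.resize(S["img"][150:260,180:350],None,fx=4.5,fy=4.5,interpolation=3)
cv2.imwrite("pics/g4.png",b[:,:,::-1]); print(((proj(S,[482.9,62.7,12])-[180,150])*4.5).round(),((proj(S,[482.9,62.7,88])-[180,150])*4.5).round())
E
```

```text
tcp [ 628.8 -147.2  220.3] grasp [ 630.5 -147.1  166.3] tilt [0.031 0.002] jaw -5.6 F [0.6 0.3 0.2] q [-0.34  0.34  0.26  1.47  0.01  1.33]
[581. 306.] [587. 194.]
```

View pics/g4.png

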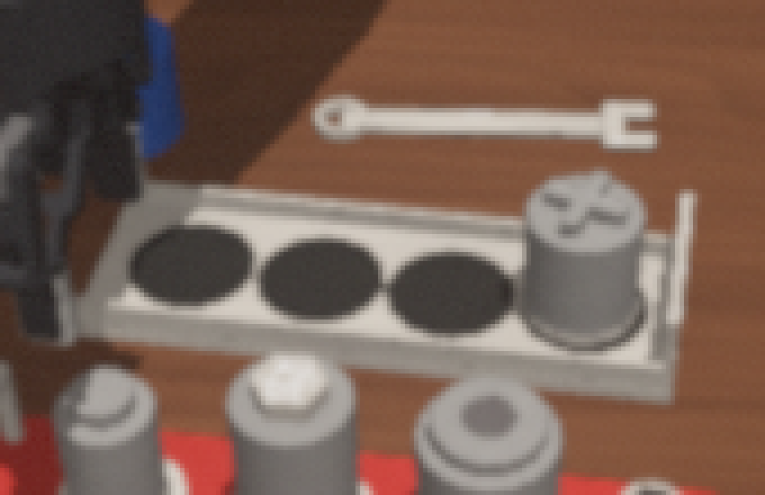

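The old filter stands upright on the front pad, base centre 583 against 581 predicted. Now the slim filter.

Request:
send_rows(
  plan=[
    {"tx":0.027,"ty":-0.009,"tz":-0.1,"spin":0},
    {"tx":0,"ty":0,"tz":-0.1,"spin":0},
    {"tx":0,"ty":0,"tz":-0.05,"spin":0},
  ],
)

```text
t: 7.8
tool_pos: [638.6, -156.5, 169.4]
tcp_rot: [0.014, 0.743, 0.669, 0.013]
force: [-0.9, -0.2, -1.4]
finger_gap: 85.4
```

```bash
python3 -c "
from h import *
st()"
```

```text
tcp [ 638.6 -156.5  169.4] grasp [ 640.6 -156.7  115.5] tilt [ 0.037 -0.004] jaw -6.0 F [-0.9 -0.2 -1.4] q [-0.35  0.37  0.2   1.37  0.01  1.33]
```

Request:
send_rows(
  plan=[
    {"tx":-0.019,"ty":0.039,"tz":-0.02,"spin":0.006},
    {"tx":0,"ty":0,"tz":0,"spin":0},
  ],
)

```text
t: 8.0
tool_pos: [633.1, -147.4, 162.8]
tcp_rot: [0.012, 0.74, 0.673, 0.012]
force: [0.1, 0.6, -0.1]
finger_gap: 85.6
```

```bash
python3 -c "
from h import *
st()"
```

```text
tcp [ 633.1 -147.4  162.8] grasp [ 634.9 -147.5  108.9] tilt [ 0.033 -0.002] jaw -5.4 F [ 0.1  0.6 -0.1] q [-0.34  0.36  0.17  1.36  0.01  1.33]
```

Request:
send_rows(
  plan=[
    {"tx":0.007,"ty":-0.006,"tz":-0.08,"spin":0},
    {"tx":0,"ty":0,"tz":-0.1,"spin":0},
    {"tx":0,"ty":0,"tz":-0.06,"spin":0},
    {"tx":0,"ty":0,"tz":0,"spin":0},
  ],
)

```text
t: 8.4
tool_pos: [635.7, -147.5, 115.2]
tcp_rot: [0.014, 0.739, 0.674, 0.013]
force: [0.4, 0.8, -0.6]
finger_gap: 85.7
```

```bash
python3 -c "
from h import *
st()"
```

```text
tcp [ 635.7 -147.5  115.2] grasp [ 637.8 -147.7   61.3] tilt [ 0.038 -0.004] jaw -5.3 F [ 0.4  0.8 -0.6] q [-0.33  0.38  0.11  1.26  0.01  1.33]
```

Request:
send_rows(
  plan=[
    {"tx":0,"ty":0,"tz":-0.01,"spin":0},
    {"tx":0,"ty":0,"tz":-0.003,"spin":0},
    {"tx":0,"ty":0,"tz":-0.003,"spin":0},
    {"tx":0,"ty":0,"tz":-0.003,"spin":0},
    {"tx":0,"ty":0,"tz":-0.003,"spin":0},
    {"tx":0,"ty":0,"tz":-0.003,"spin":0},
    {"tx":0,"ty":0,"tz":-0.003,"spin":0},
  ],
  gripper=0.3,
)

```text
t: 9.1
tool_pos: [636.3, -147.8, 114.0]
tcp_rot: [0.016, 0.739, 0.674, 0.013]
force: [-1.4, -0.1, 3.9]
finger_gap: 45.2
```

```bash
python3 -c "
from h import *
st();print(read_state()['finger_gap'])"
```

```text
tcp [ 636.3 -147.8  114. ] grasp [ 638.5 -148.1   60. ] tilt [ 0.041 -0.005] jaw -5.3 F [-1.4 -0.1  3.9] q [-0.33  0.38  0.11  1.26  0.01  1.33]
45.21467690835615
```

Request:
send_rows(
  plan=[
    {"tx":0,"ty":0,"tz":0.1,"spin":0},
    {"tx":0,"ty":0,"tz":0.22,"spin":0},
    {"tx":0,"ty":0,"tz":0.18,"spin":0},
    {"tx":-0.12,"ty":0.1,"tz":0,"spin":0},
    {"tx":-0.16,"ty":0.14,"tz":0,"spin":0},
    {"tx":-0.16,"ty":0.14,"tz":0,"spin":0},
    {"tx":-0.16,"ty":0.14,"tz":0,"spin":0},
    {"tx":-0.13,"ty":0.12,"tz":0,"spin":0},
    {"tx":-0.06,"ty":0.05,"tz":0,"spin":0},
    {"tx":0,"ty":0,"tz":0,"spin":0},
  ],
)

```text
t: 10.1
tool_pos: [471.2, -6.3, 205.8]
tcp_rot: [0.012, 0.74, 0.673, 0.012]
force: [1.3, -0.4, -2.1]
finger_gap: 44.7
```

```bash
python3 -c "
from h import *
st();print(read_state()['finger_gap'])"
```

```text
tcp [471.2  -6.3 205.8] grasp [473.1  -6.4 151.9] tilt [ 0.035 -0.002] jaw -5.4 F [ 1.3 -0.4 -2.1] q [-0.16 -0.12 -0.26  1.4   0.    1.51]
44.70354189316018
```

Request:
send_rows(
  plan=[
    {"tx":0.015,"ty":0,"tz":-0.15,"spin":0},
    {"tx":0,"ty":0,"tz":-0.18,"spin":0},
    {"tx":0,"ty":0,"tz":-0.08,"spin":0},
    {"tx":0,"ty":0,"tz":-0.02,"spin":0},
    {"tx":0,"ty":0,"tz":0,"spin":0},
  ],
)

```text
t: 10.6
tool_pos: [477.0, -7.9, 116.7]
tcp_rot: [0.015, 0.74, 0.673, 0.014]
force: [0.1, 0.6, -1.9]
finger_gap: 44.9
```

```bash
python3 - <<'E'
from h import *
st()
S=eyes.capture("scene"); b=cv2.resize(S["img"][150:260,220:350],None,fx=5,fy=5,interpolation=3)
cv2.imwrite("pics/g5.png",b[:,:,::-1]); print(((proj(S,[476.6,-7.1,12])-[220,150])*5).round())
E
```

```text
tcp [477.   -7.9 116.7] grasp [479.2  -8.1  62.7] tilt [ 0.041 -0.004] jaw -5.4 F [ 0.1  0.6 -1.9] q [-0.16 -0.07 -0.39  1.21  0.    1.51]
[298. 324.]
```

View pics/g5.png

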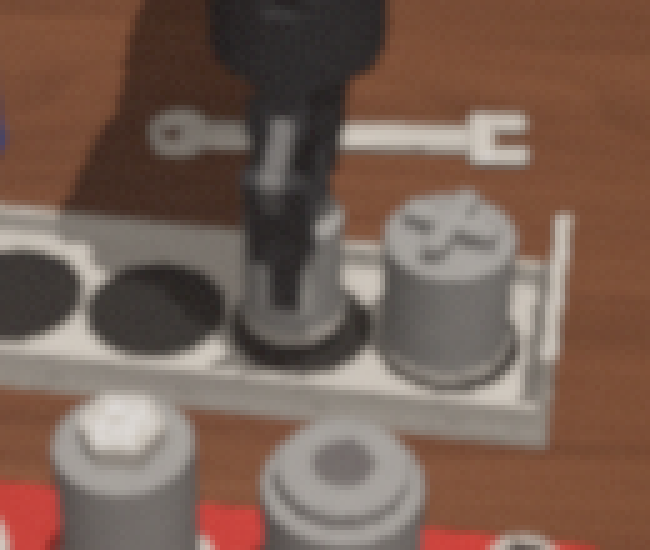

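The slim can's base centre is at about (294,317), and the pad at (302,323). Allowing for its 8 mm height, it needs about +3.5 mm in y and -3.5 mm in x.

Request:
send_rows(
  plan=[
    {"tx":-0.019,"ty":0.017,"tz":-0.01,"spin":0},
    {"tx":0,"ty":0,"tz":-0.01,"spin":0},
  ],
)

```text
t: 10.85
tool_pos: [475.2, -5.0, 115.3]
tcp_rot: [0.017, 0.74, 0.672, 0.015]
force: [0.9, -0.5, -3.0]
finger_gap: 45.2
```

```bash
python3 -c "
from h import *
st()"
```

```text
tcp [475.2  -5.  115.3] grasp [477.7  -5.2  61.4] tilt [ 0.045 -0.005] jaw -5.5 F [ 0.9 -0.5 -3. ] q [-0.15 -0.08 -0.4   1.2   0.    1.51]
```

Request:
send_rows(
  plan=[
    {"tx":-0.014,"ty":0.002,"tz":-0.02,"spin":0},
    {"tx":-0.003,"ty":0,"tz":-0.015,"spin":0},
  ],
)

```text
t: 11.05
tool_pos: [473.1, -4.7, 109.9]
tcp_rot: [0.019, 0.74, 0.672, 0.017]
force: [-0.4, 0.1, -2.6]
finger_gap: 45.0
```

```bash
python3 -c "
from h import *
st()"
```

```text
tcp [473.1  -4.7 109.9] grasp [475.8  -5.   56. ] tilt [ 0.05  -0.005] jaw -5.5 F [-0.4  0.1 -2.6] q [-0.15 -0.08 -0.42  1.18  0.    1.51]
```

Request:
send_rows(
  plan=[
    {"tx":0,"ty":0.002,"tz":-0.01,"spin":0},
    {"tx":0,"ty":0,"tz":-0.008,"spin":0},
  ],
)

```text
t: 11.25
tool_pos: [473.3, -4.3, 108.0]
tcp_rot: [0.019, 0.74, 0.672, 0.017]
force: [-4.3, 1.0, 12.3]
finger_gap: 44.5
```

Contact at fz +12 N. Releasing, then rising.

Request:
send_rows(
  plan=[
    {"tx":0,"ty":0,"tz":-0.002,"spin":0},
    {"tx":0,"ty":0,"tz":-0.002,"spin":0},
    {"tx":0,"ty":0,"tz":0,"spin":0},
    {"tx":0,"ty":0,"tz":0,"spin":0},
    {"tx":0,"ty":0,"tz":0.08,"spin":0},
    {"tx":0,"ty":0,"tz":0.2,"spin":0},
    {"tx":0,"ty":0,"tz":0.24,"spin":0},
    {"tx":0.05,"ty":0,"tz":0.05,"spin":0.09},
    {"tx":0.05,"ty":-0.02,"tz":0,"spin":0.09},
    {"tx":0.05,"ty":-0.02,"tz":0,"spin":0.09},
  ],
  gripper=1,
)

```text
t: 12.25
tool_pos: [504.1, -12.0, 227.4]
tcp_rot: [0.018, 0.575, 0.818, 0.021]
force: [0.8, 0.3, -0.2]
finger_gap: 85.1
```

```bash
python3 -c "
from h import *
st()"
```

```text
tcp [504.1 -12.  227.4] grasp [507.  -11.2 173.5] tilt [0.054 0.014] jaw 19.8 F [ 0.8  0.3 -0.2] q [-0.17 -0.06 -0.16  1.42  0.02  1.06]
```

Request:
send_rows(
  plan=[
    {"tx":0.038,"ty":-0.014,"tz":0,"spin":0.095},
    {"tx":0.038,"ty":-0.014,"tz":0,"spin":0.095},
    {"tx":0.038,"ty":-0.014,"tz":0,"spin":0.095},
    {"tx":0.038,"ty":-0.014,"tz":0,"spin":0.095},
    {"tx":0.038,"ty":-0.014,"tz":0,"spin":0.095},
    {"tx":0.038,"ty":-0.014,"tz":0,"spin":0.095},
    {"tx":0.038,"ty":-0.014,"tz":0,"spin":0.095},
    {"tx":0.038,"ty":-0.014,"tz":0,"spin":0.095},
    {"tx":0.038,"ty":-0.014,"tz":0,"spin":0.095},
    {"tx":0.038,"ty":-0.014,"tz":0,"spin":0.095},
  ],
)

```text
t: 13.25
tool_pos: [585.1, -42.0, 227.6]
tcp_rot: [-0.0, -0.137, 0.99, 0.029]
force: [-0.4, 0.1, 0.3]
finger_gap: 85.3
```

```bash
python3 -c "
from h import *
st()"
```

```text
tcp [585.1 -42.  227.6] grasp [584.6 -38.8 173.7] tilt [-0.008  0.058] jaw 105.7 F [-0.4  0.1  0.3] q [-0.21  0.22  0.14  1.51  0.05 -0.48]
```

Request:
send_rows(
  plan=[
    {"tx":0.038,"ty":-0.014,"tz":0,"spin":0.095},
    {"tx":0.038,"ty":-0.014,"tz":0,"spin":0.095},
    {"tx":0.038,"ty":-0.014,"tz":0,"spin":0.095},
    {"tx":0.038,"ty":-0.014,"tz":0,"spin":0.095},
    {"tx":0.038,"ty":-0.014,"tz":0,"spin":0.095},
    {"tx":0.038,"ty":-0.014,"tz":0,"spin":0.095},
    {"tx":0.03,"ty":-0.014,"tz":0,"spin":0.095},
    {"tx":0.02,"ty":-0.01,"tz":0,"spin":0.07},
    {"tx":0,"ty":0,"tz":0,"spin":0},
  ],
)

```text
t: 14.15
tool_pos: [645.1, -65.4, 224.1]
tcp_rot: [-0.017, -0.659, 0.752, 0.025]
force: [-0.4, -0.3, -0.2]
finger_gap: 85.3
```

```bash
python3 -c "
from h import *
st()"
```

```text
tcp [645.1 -65.4 224.1] grasp [642.  -64.6 170.2] tilt [-0.058  0.015] jaw 172.5 F [-0.4 -0.3 -0.2] q [-0.21  0.43  0.39  1.59  0.   -1.65]
```

Tilt has flipped to -0.058, and the natural creep runs toward +x and should shrink it. I'll test a few idle rows above the nut.

Request:
send_rows(
  plan=[
    {"tx":-0.003,"ty":0,"tz":-0.05,"spin":0.02},
    {"tx":0,"ty":0,"tz":-0.05,"spin":0},
    {"tx":0,"ty":0,"tz":-0.05,"spin":0},
    {"tx":0,"ty":0,"tz":0,"spin":0},
    {"tx":0,"ty":0,"tz":0,"spin":0},
    {"tx":0,"ty":0,"tz":0,"spin":0},
    {"tx":0,"ty":0,"tz":0,"spin":0},
    {"tx":0,"ty":0,"tz":0,"spin":0},
    {"tx":0,"ty":0,"tz":0,"spin":0},
    {"tx":0,"ty":0,"tz":0,"spin":0},
  ],
)

```text
t: 15.15
tool_pos: [644.5, -65.3, 193.5]
tcp_rot: [-0.017, -0.667, 0.744, 0.024]
force: [-0.2, -0.5, 0.3]
finger_gap: 85.4
```

```bash
python3 -c "
from h import *
st()"
```

```text
tcp [644.5 -65.3 193.5] grasp [641.4 -64.5 139.6] tilt [-0.057  0.014] jaw 173.7 F [-0.2 -0.5  0.3] q [-0.21  0.43  0.33  1.53  0.   -1.67]
```

No creep in this pose. The 3° tilt is tolerable because the cans conform and settle on release, so I'll carry on and descend on the nut filter.

Request:
send_rows(
  plan=[
    {"tx":0,"ty":0,"tz":-0.1,"spin":0.01},
    {"tx":0,"ty":0,"tz":-0.12,"spin":0},
    {"tx":0,"ty":0,"tz":-0.1,"spin":0},
    {"tx":0,"ty":0,"tz":-0.03,"spin":0},
    {"tx":0,"ty":0,"tz":0,"spin":0},
  ],
)

```text
t: 15.65
tool_pos: [645.9, -65.6, 124.5]
tcp_rot: [-0.015, -0.673, 0.739, 0.021]
force: [-0.3, -0.3, -0.3]
finger_gap: 85.3
```

```bash
python3 - <<'E'
from h import *
st()
S=eyes.capture("scene"); b=cv2.resize(S["img"][150:290,200:350],None,fx=4.2,fy=4.2,interpolation=3)
cv2.imwrite("pics/g6.png",b[:,:,::-1])
E
```

```text
tcp [645.9 -65.6 124.5] grasp [643.2 -65.   70.6] tilt [-0.051  0.011] jaw 174.7 F [-0.3 -0.3 -0.3] q [-0.2   0.45  0.22  1.39  0.   -1.68]
```

View pics/g6.png

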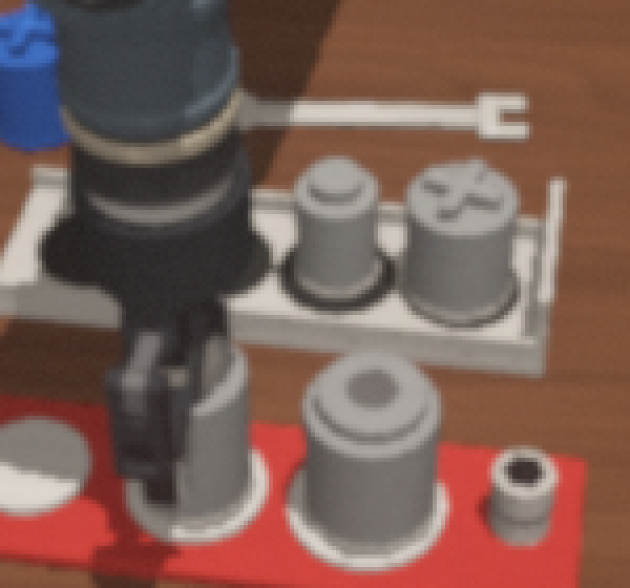

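```bash
python3 - <<'E'
from h import *
S=eyes.capture("scene")
q=read_state()["tcp_rot"];p=read_state()["tool_pos"];r=R.from_quat([q[1],q[2],q[3],q[0]])
cr=lambda P:((proj(S,P)-[200,150])*4.2).round(0)
for d in(30,60):
  print(d,[cr(p+r.apply([0,s,d])) for s in(-50,0,50)])
print(cr([640.8,-64.1,18]),cr([640.8,-64.1,70]))
E
```

```text
30 [array([155., 464.]), array([181., 379.]), array([204., 302.])]
60 [array([161., 505.]), array([186., 421.]), array([208., 344.])]
[194. 483.] [188. 411.]
```

Slim stands centred on its pad (base 336, pad 338) and the old filter is upright. The finger sits where predicted (160 against 161). Fine-centring and closing on nut.

Request:
send_rows(
  plan=[
    {"tx":-0.011,"ty":0.005,"tz":-0.01,"spin":0},
    {"tx":0,"ty":0,"tz":-0.002,"spin":0},
    {"tx":0,"ty":0,"tz":-0.002,"spin":0},
    {"tx":0,"ty":0,"tz":-0.002,"spin":0},
    {"tx":0,"ty":0,"tz":-0.002,"spin":0},
    {"tx":0,"ty":0,"tz":-0.002,"spin":0},
  ],
  gripper=0.4,
)

```text
t: 16.35
tool_pos: [646.2, -65.0, 126.8]
tcp_rot: [-0.012, -0.673, 0.739, 0.018]
force: [-0.6, 0.5, 2.8]
finger_gap: 54.7
```

```bash
python3 -c "
from h import *
st();print(read_state()['finger_gap'])"
```

```text
tcp [646.2 -65.  126.8] grasp [643.9 -64.5  72.8] tilt [-0.042  0.009] jaw 174.7 F [-0.6  0.5  2.8] q [-0.2   0.44  0.21  1.38  0.   -1.68]
54.74161382518797
```

Request:
send_rows(
  plan=[
    {"tx":0,"ty":0,"tz":0.1,"spin":0},
    {"tx":0,"ty":0,"tz":0.15,"spin":0},
    {"tx":-0.1,"ty":-0.01,"tz":0,"spin":0},
    {"tx":-0.16,"ty":-0.012,"tz":0,"spin":0},
    {"tx":-0.16,"ty":-0.012,"tz":0,"spin":0},
    {"tx":-0.16,"ty":-0.012,"tz":0,"spin":0},
    {"tx":-0.16,"ty":-0.01,"tz":0,"spin":0},
    {"tx":-0.08,"ty":-0.005,"tz":0,"spin":0},
    {"tx":0,"ty":0,"tz":0,"spin":0},
  ],
)

```text
t: 17.25
tool_pos: [472.5, -76.1, 166.4]
tcp_rot: [-0.017, -0.673, 0.739, 0.024]
force: [0.2, -0.2, -3.8]
finger_gap: 55.1
```

```bash
python3 -c "
from h import *
st()"
```

```text
tcp [472.5 -76.1 166.4] grasp [469.4 -75.4 112.5] tilt [-0.057  0.013] jaw 174.7 F [ 0.2 -0.2 -3.8] q [-0.3  -0.   -0.23  1.4  -0.   -1.78]
```

Request:
send_rows(
  plan=[
    {"tx":-0.005,"ty":-0.004,"tz":-0.08,"spin":0},
    {"tx":0,"ty":0,"tz":-0.08,"spin":0},
    {"tx":-0.003,"ty":0,"tz":-0.04,"spin":0},
    {"tx":0,"ty":0,"tz":0,"spin":0},
  ],
)

```text
t: 17.65
tool_pos: [472.0, -76.8, 123.7]
tcp_rot: [-0.016, -0.673, 0.739, 0.024]
force: [-0.0, 0.8, -3.7]
finger_gap: 54.9
```

```bash
python3 - <<'E'
from h import *
st()
S=eyes.capture("scene"); b=cv2.resize(S["img"][150:260,200:330],None,fx=5,fy=5,interpolation=3)
cv2.imwrite("pics/g7.png",b[:,:,::-1]); print(((proj(S,[470.3,-76.8,12])-[200,150])*5).round())
E
```

```text
tcp [472.  -76.8 123.7] grasp [469.  -76.1  69.8] tilt [-0.055  0.014] jaw 174.7 F [-0.   0.8 -3.7] q [-0.3   0.02 -0.29  1.32 -0.   -1.78]
[253. 308.]
```

View pics/g7.png

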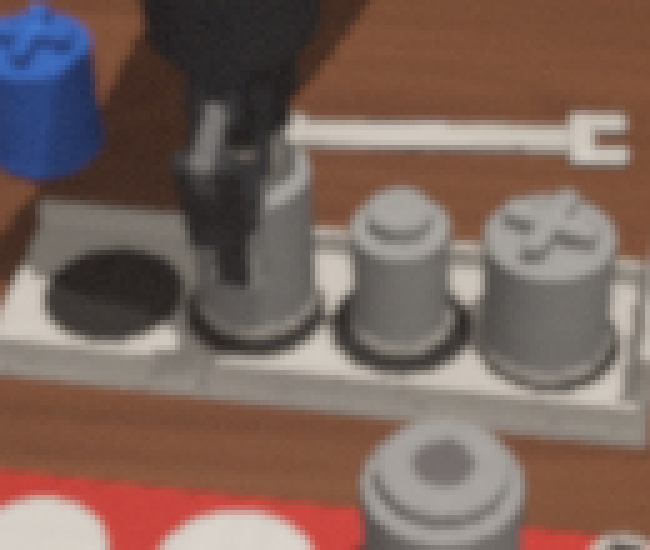

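The nut can is 1–1.5 mm too far +y (259 against 256) and its x is good. Nudge and lower.

Request:
send_rows(
  plan=[
    {"tx":0,"ty":-0.006,"tz":-0.012,"spin":0},
    {"tx":0,"ty":0,"tz":-0.01,"spin":0},
  ],
)

```text
t: 17.9
tool_pos: [473.7, -78.5, 121.0]
tcp_rot: [-0.015, -0.673, 0.739, 0.022]
force: [-1.9, -0.2, 2.0]
finger_gap: 54.8
```

```bash
python3 -c "
from h import *
st()"
```

```text
tcp [473.7 -78.5 121. ] grasp [470.9 -77.8  67. ] tilt [-0.052  0.013] jaw 174.7 F [-1.9 -0.2  2. ] q [-0.3   0.02 -0.29  1.31 -0.   -1.78]
```

Request:
send_rows(
  plan=[
    {"tx":-0.006,"ty":0,"tz":-0.008,"spin":0},
    {"tx":-0.002,"ty":0,"tz":-0.006,"spin":0},
  ],
)

```text
t: 18.1
tool_pos: [473.4, -78.5, 120.8]
tcp_rot: [-0.014, -0.674, 0.739, 0.021]
force: [-2.6, 1.6, 1.6]
finger_gap: 54.9
```

```bash
python3 -c "
from h import *
st()"
```

```text
tcp [473.4 -78.5 120.8] grasp [470.7 -77.8  66.9] tilt [-0.049  0.013] jaw 174.7 F [-2.6  1.6  1.6] q [-0.3   0.02 -0.3   1.3  -0.   -1.78]
```

Request:
send_rows(
  plan=[
    {"tx":-0.004,"ty":0,"tz":-0.014,"spin":0},
  ],
)

```text
t: 18.2
tool_pos: [473.2, -78.5, 120.7]
tcp_rot: [-0.013, -0.674, 0.739, 0.02]
force: [-6.2, 1.5, 15.6]
finger_gap: 55.3
```

Firm contact at fz +15.6 N. Release and rise.

Request:
send_rows(
  plan=[
    {"tx":0,"ty":0,"tz":-0.002,"spin":0},
    {"tx":0,"ty":0,"tz":-0.002,"spin":0},
    {"tx":0,"ty":0,"tz":0,"spin":0},
    {"tx":0,"ty":0,"tz":0,"spin":0},
    {"tx":0,"ty":0,"tz":0.08,"spin":0},
    {"tx":0,"ty":0,"tz":0.2,"spin":0},
    {"tx":0,"ty":0,"tz":0.22,"spin":0},
    {"tx":0.1,"ty":0.05,"tz":0.02,"spin":0},
    {"tx":0.13,"ty":0.08,"tz":0,"spin":0},
    {"tx":0.13,"ty":0.08,"tz":0,"spin":0},
  ],
  gripper=1,
)

```text
t: 19.2
tool_pos: [546.1, -37.9, 229.2]
tcp_rot: [-0.013, -0.672, 0.741, 0.018]
force: [-0.6, -0.2, -0.4]
finger_gap: 85.6
```

```bash
python3 -c "
from h import *
st()"
```

```text
tcp [546.1 -37.9 229.2] grasp [543.8 -37.4 175.2] tilt [-0.043  0.009] jaw 174.4 F [-0.6 -0.2 -0.4] q [-0.19  0.14  0.05  1.52  0.   -1.67]
```

Request:
send_rows(
  plan=[
    {"tx":0.13,"ty":0.07,"tz":0,"spin":0},
    {"tx":0.13,"ty":0.07,"tz":0,"spin":0},
    {"tx":0.13,"ty":0.07,"tz":-0.05,"spin":0},
    {"tx":0.08,"ty":0.05,"tz":-0.1,"spin":0},
    {"tx":0,"ty":0,"tz":0,"spin":0},
  ],
)

```text
t: 19.7
tool_pos: [647.3, 18.0, 197.5]
tcp_rot: [-0.011, -0.672, 0.74, 0.016]
force: [-0.0, 0.4, -0.7]
finger_gap: 85.3
```

```bash
python3 -c "
from h import *
st()"
```

```text
tcp [647.3  18.  197.5] grasp [645.2  18.5 143.5] tilt [-0.038  0.009] jaw 174.5 F [-0.   0.4 -0.7] q [-0.08  0.41  0.31  1.51  0.01 -1.55]
```

Request:
send_rows(
  plan=[
    {"tx":0.008,"ty":0.015,"tz":-0.08,"spin":0},
    {"tx":0,"ty":0,"tz":-0.02,"spin":0},
    {"tx":0,"ty":0,"tz":0,"spin":0},
  ],
)

```text
t: 20.0
tool_pos: [648.4, 20.4, 177.5]
tcp_rot: [-0.012, -0.672, 0.74, 0.016]
force: [0.0, -0.2, -0.5]
finger_gap: 85.0
```

```bash
python3 -c "
from h import *
st()"
```

```text
tcp [648.4  20.4 177.5] grasp [646.2  20.8 123.6] tilt [-0.039  0.008] jaw 174.5 F [ 0.  -0.2 -0.5] q [-0.07  0.42  0.28  1.48  0.   -1.55]
```

Request:
send_rows(
  plan=[
    {"tx":0.003,"ty":0.005,"tz":-0.08,"spin":0},
    {"tx":0,"ty":0,"tz":-0.1,"spin":0},
    {"tx":0,"ty":0,"tz":-0.08,"spin":0},
    {"tx":0,"ty":0,"tz":-0.03,"spin":0},
    {"tx":0,"ty":0,"tz":0,"spin":0},
  ],
)

```text
t: 20.5
tool_pos: [648.7, 19.3, 120.4]
tcp_rot: [-0.01, -0.672, 0.741, 0.014]
force: [-0.1, -0.7, 0.0]
finger_gap: 85.3
```

```bash
python3 - <<'E'
from h import *
st()
S=eyes.capture("scene"); b=cv2.resize(S["img"][150:300,190:350],None,fx=4,fy=4,interpolation=3)
cv2.imwrite("pics/g8.png",b[:,:,::-1])
cr=lambda P:((proj(S,P)-[190,150])*4).round(0)
print(cr([647.8,21.6,18]),cr([470.3,-76.8,12]),cr([476.6,-7.1,12]))
E
```

```text
tcp [648.7  19.3 120.4] grasp [646.9  19.6  66.4] tilt [-0.034  0.007] jaw 174.4 F [-0.1 -0.7  0. ] q [-0.08  0.43  0.19  1.36  0.   -1.55]
[389. 479.] [242. 246.] [358. 259.]
```

View pics/g8.png

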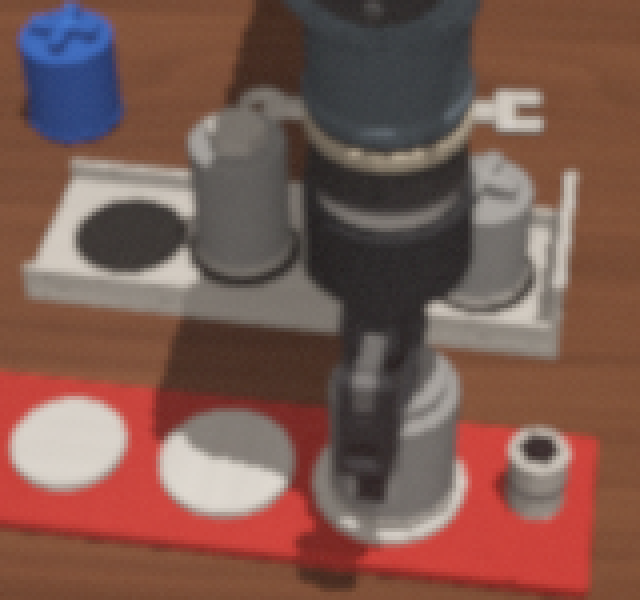

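Nut stands centred on pad 3 (244 against 245). Wide is straddled, with its dish at 390 against 389 predicted. Nudge +1.5 mm in y and close.

Request:
send_rows(
  plan=[
    {"tx":0.003,"ty":0.009,"tz":-0.004,"spin":0},
    {"tx":0,"ty":0,"tz":-0.002,"spin":0},
    {"tx":0,"ty":0,"tz":-0.002,"spin":0},
    {"tx":0,"ty":0,"tz":-0.002,"spin":0},
    {"tx":0,"ty":0,"tz":-0.002,"spin":0},
    {"tx":0,"ty":0,"tz":-0.002,"spin":0},
  ],
  gripper=0.5,
)

```text
t: 21.15
tool_pos: [650.8, 21.0, 121.9]
tcp_rot: [-0.009, -0.672, 0.741, 0.012]
force: [-1.3, -0.4, 0.8]
finger_gap: 62.9
```

```bash
python3 -c "
from h import *
st();print(read_state()['finger_gap'])"
```

```text
tcp [650.8  21.  121.9] grasp [649.3  21.4  68. ] tilt [-0.029  0.006] jaw 174.4 F [-1.3 -0.4  0.8] q [-0.07  0.43  0.19  1.36  0.   -1.54]
62.85550738853068
```

Request:
send_rows(
  plan=[
    {"tx":0,"ty":0,"tz":0.1,"spin":0},
    {"tx":0,"ty":0,"tz":0.22,"spin":0},
    {"tx":0,"ty":0,"tz":0.24,"spin":0},
    {"tx":-0.05,"ty":-0.09,"tz":0.02,"spin":0},
    {"tx":-0.13,"ty":-0.15,"tz":0,"spin":0},
    {"tx":-0.15,"ty":-0.15,"tz":0,"spin":0},
    {"tx":-0.16,"ty":-0.15,"tz":0,"spin":0},
    {"tx":-0.16,"ty":-0.14,"tz":0,"spin":0},
    {"tx":-0.16,"ty":-0.1,"tz":0,"spin":0},
    {"tx":-0.08,"ty":-0.03,"tz":0,"spin":0},
  ],
)

```text
t: 22.15
tool_pos: [463.1, -142.8, 225.9]
tcp_rot: [-0.015, -0.674, 0.739, 0.019]
force: [-0.9, 0.8, -5.2]
finger_gap: 63.0
```

```bash
python3 - <<'E'
from h import *
st()
for n in("scene","top"):
    c=eyes.capture(n)
    th=85 if n=="scene" else 60
    r=(190,235,195,345) if n=="scene" else (180,250,195,370)
    m=np.zeros((420,560),bool); m[r[0]:r[1],r[2]:r[3]]=c["img"].max(2)[r[0]:r[1],r[2]:r[3]]<th
    for ce,s in blobs(m,150): print(n,ce.round(1),s,plane(c,ce,12).round(1))
E
```

```text
tcp [ 463.1 -142.8  225.9] grasp [ 460.5 -142.4  172. ] tilt [-0.048  0.009] jaw 174.7 F [-0.9  0.8 -5.2] q [-0.43 -0.02 -0.12  1.51 -0.01 -1.91]
scene [200.  197.1] [195 190  13  18 177] [ 425.8 -208.6   12. ]
scene [222.4 208.1] [209 200  31  17 380] [ 462.7 -145.9   12. ]
top [351.1 221.4] [ 321  180   49   70 1690] [ 456.1 -167.9   12. ]
top [264.  212.9] [244 195  37  36 434] [475.1  -9.8  12. ]
```

Request:
send_rows(
  plan=[
    {"tx":0.005,"ty":-0.012,"tz":-0.08,"spin":0},
    {"tx":0,"ty":0,"tz":-0.18,"spin":0},
    {"tx":0,"ty":0,"tz":-0.12,"spin":0},
    {"tx":0,"ty":0,"tz":0,"spin":0},
  ],
)

```text
t: 22.65
tool_pos: [465.0, -144.0, 146.5]
tcp_rot: [-0.013, -0.673, 0.739, 0.019]
force: [-1.4, 0.6, -5.6]
finger_gap: 63.1
```

```bash
python3 -c "
from h import *
st()"
```

```text
tcp [ 465.  -144.   146.5] grasp [ 462.6 -143.4   92.6] tilt [-0.045  0.011] jaw 174.7 F [-1.4  0.6 -5.6] q [-0.43  0.02 -0.25  1.35 -0.01 -1.91]
```

Request:
send_rows(
  plan=[
    {"tx":0.002,"ty":-0.017,"tz":-0.05,"spin":0},
    {"tx":0,"ty":0,"tz":-0.06,"spin":0},
    {"tx":0,"ty":0,"tz":-0.02,"spin":0},
    {"tx":0,"ty":0,"tz":0,"spin":0},
  ],
)

```text
t: 23.05
tool_pos: [467.3, -147.4, 120.1]
tcp_rot: [-0.012, -0.674, 0.739, 0.018]
force: [0.3, -0.7, -4.2]
finger_gap: 63.1
```

```bash
python3 - <<'E'
from h import *
st()
S=eyes.capture("scene"); b=cv2.resize(S["img"][150:260,190:320],None,fx=5,fy=5,interpolation=3)
cv2.imwrite("pics/g9.png",b[:,:,::-1]); print(((proj(S,[463.9,-146.5,12])-[190,150])*5).round())
E
```

```text
tcp [ 467.3 -147.4  120.1] grasp [ 465.  -146.8   66.1] tilt [-0.043  0.01 ] jaw 174.8 F [ 0.3 -0.7 -4.2] q [-0.44  0.04 -0.28  1.3  -0.01 -1.92]
[161. 292.]
```

View pics/g9.png

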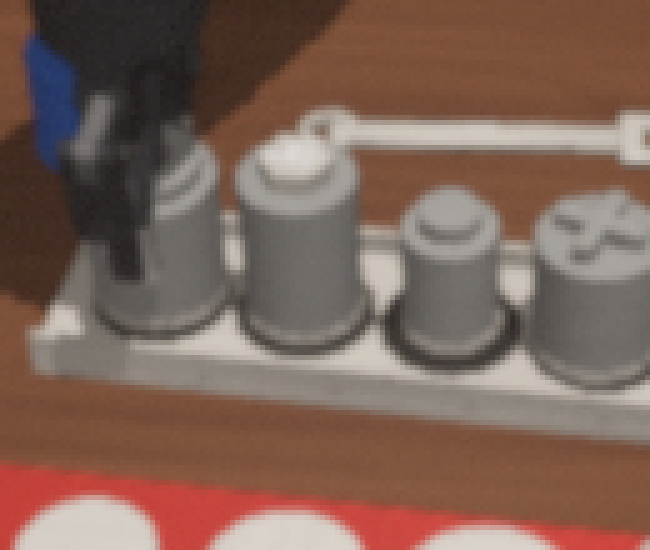

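Wide hovers aligned in y (about 163 against 163) and 1–1.5 mm too far +x. Nudge and lower.

Request:
send_rows(
  plan=[
    {"tx":-0.01,"ty":0,"tz":-0.014,"spin":0},
    {"tx":-0.003,"ty":0,"tz":-0.012,"spin":0},
  ],
)

```text
t: 23.3
tool_pos: [465.9, -147.9, 116.8]
tcp_rot: [-0.012, -0.674, 0.739, 0.016]
force: [-0.1, 0.3, -5.2]
finger_gap: 62.8
```

```bash
python3 -c "
from h import *
st()"
```

```text
tcp [ 465.9 -147.9  116.8] grasp [ 463.8 -147.5   62.9] tilt [-0.039  0.008] jaw 174.8 F [-0.1  0.3 -5.2] q [-0.44  0.04 -0.29  1.29 -0.01 -1.92]
```

Request:
send_rows(
  plan=[
    {"tx":-0.002,"ty":0.003,"tz":-0.01,"spin":0},
    {"tx":-0.002,"ty":0,"tz":-0.01,"spin":0},
  ],
)

```text
t: 23.5
tool_pos: [465.8, -147.9, 116.0]
tcp_rot: [-0.011, -0.674, 0.739, 0.015]
force: [-3.9, 2.6, 8.6]
finger_gap: 62.6
```

Contact, with about 13 N net. Release, rise, and move clear.

Request:
send_rows(
  plan=[
    {"tx":0,"ty":0,"tz":-0.002,"spin":0},
    {"tx":0,"ty":0,"tz":-0.002,"spin":0},
    {"tx":0,"ty":0,"tz":0,"spin":0},
    {"tx":0,"ty":0,"tz":0,"spin":0},
    {"tx":0,"ty":0,"tz":0.08,"spin":0},
    {"tx":0,"ty":0,"tz":0.2,"spin":0},
    {"tx":0,"ty":0,"tz":0.22,"spin":0},
    {"tx":0,"ty":-0.1,"tz":0.1,"spin":0},
    {"tx":-0.05,"ty":-0.15,"tz":0.1,"spin":0},
    {"tx":-0.05,"ty":-0.15,"tz":0.1,"spin":0},
  ],
  gripper=1,
)

```text
t: 24.5
tool_pos: [446.1, -226.4, 279.6]
tcp_rot: [-0.01, -0.677, 0.736, 0.015]
force: [1.1, -0.7, 0.4]
finger_gap: 85.1
```

Request:
send_rows(
  plan=[
    {"tx":-0.05,"ty":-0.15,"tz":0.05,"spin":0},
    {"tx":-0.05,"ty":-0.15,"tz":0,"spin":0},
    {"tx":-0.05,"ty":-0.15,"tz":0,"spin":0},
    {"tx":-0.05,"ty":-0.1,"tz":0,"spin":0},
    {"tx":0,"ty":0,"tz":0,"spin":0},
    {"tx":0,"ty":0,"tz":0,"spin":0},
  ],
)

```text
t: 25.1
tool_pos: [405.2, -345.7, 295.6]
tcp_rot: [-0.01, -0.675, 0.738, 0.008]
force: [0.6, 0.3, 0.6]
finger_gap: 85.1
```

```bash
python3 - <<'E'
from h import *
st()
S,T=eyes.capture("scene"),eyes.capture("top")
a=cv2.resize(S["img"][170:290,160:350],None,fx=4,fy=3.0,interpolation=3)
b=cv2.resize(T["img"][170:260,180:385],(760,240),interpolation=3)
cv2.imwrite("pics/end.png",np.vstack([a,b])[:,:,::-1])
pads=[(482.9,62.7),(476.6,-7.1),(470.3,-76.8),(463.9,-146.5)]
for (x,y),h,n in zip(pads,(88,84,104,94),("old","slim","nut","wide")):
    print(n,"top-view crop: pad",((proj(T,[x,y,12])-[180,170])*[3.707,2.667]).round(),"top centre",((proj(T,[x,y,h])-[180,170])*[3.707,2.667]).round(),"scene base",((proj(S,[x,y,12])-[160,170])*[4,3]).round(),"top",((proj(S,[x,y,h])-[160,170])*[4,3]).round())
E
```

```text
tcp [ 405.2 -345.7  295.6] grasp [ 403.8 -345.7  241.6] tilt [-0.026 -0.001] jaw 174.9 F [0.6 0.3 0.6] q [-0.82  0.08  0.12  1.62 -0.02 -2.31]
old top-view crop: pad [164. 105.] top centre [143. 103.] scene base [596. 144.] top [602.  69.]
slim top-view crop: pad [306. 112.] top centre [300. 111.] scene base [478. 134.] top [478.  64.]
nut top-view crop: pad [448. 119.] top centre [457. 118.] scene base [362. 125.] top [354.  34.]
wide top-view crop: pad [590. 126.] top centre [613. 126.] scene base [248. 115.] top [235.  35.]
```

View pics/end.png

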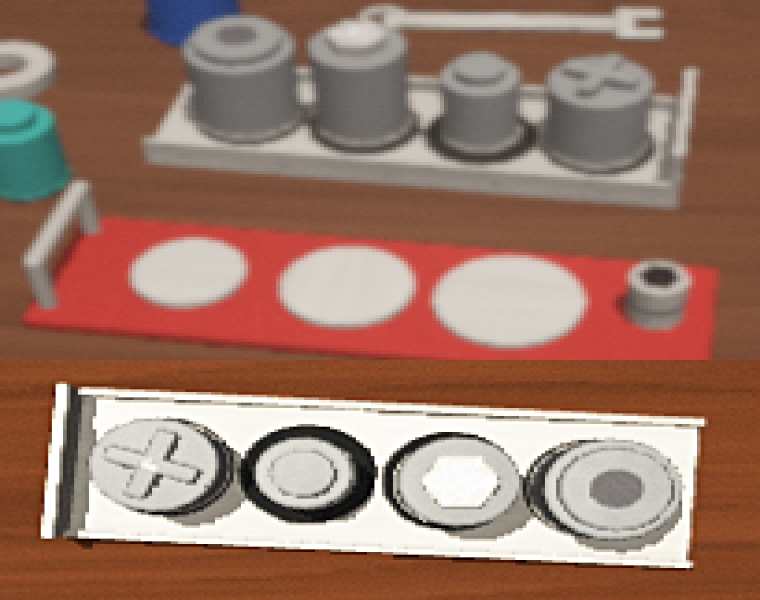

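All four stand upright in the order old, slim, nut, wide. The dishes are empty and the socket is still in place. The old filter's cross in the top view sits about 7 px right of the prediction, so I'll do one numeric triangulation.

```bash
python3 - <<'E'
from h import *
S,T=eyes.capture("scene"),eyes.capture("top")
s=lambda u,v:((u+.5)/4-.5+160,(v+.5)/3-.5+170)
t=lambda u,v:((u+.5)/3.707-.5+180,(v-360+.5)/2.667-.5+170)
pads=dict(old=(482.9,62.7,88),slim=(476.6,-7.1,84),nut=(470.3,-76.8,104),wide=(463.9,-146.5,94))
P=dict(old=((602,72),(151,464)),slim=((481,64),(303,473)),nut=((356,34),(460,482)),wide=((239,35),(617,489)))
for k,(a,b) in P.items():
    p,e=tri(S,s(*a),T,t(*b)); print(k,p.round(1),"err",round(e,1),"offset",(p-pads[k]).round(1), "T",(plane(T,t(*b),pads[k][2])-pads[k])[:2].round(1),"S",(plane(S,s(*a),pads[k][2])-pads[k])[:2].round(1))
# old can outline in top view: circle fit by Hough on upscaled crop
g=cv2.cvtColor(T["img"],cv2.COLOR_RGB2GRAY)[180:240,190:255]; g=cv2.GaussianBlur(cv2.resize(g,None,fx=6,fy=6,interpolation=3),(5,5),0)
c=cv2.HoughCircles(g,cv2.HOUGH_GRADIENT,1,80,param1=120,param2=15,minRadius=95,maxRadius=120)
if c is not None:
    for u,v,r in c[0][:2]: print("hough",u,v,r,plane(T,((u+.5)/6-.5+190,(v+.5)/6-.5+180),78).round(1))
E
```

```text
old [482.7  61.1  85.8] err 1.8 offset [-0.2 -1.6 -2.2] T [-0.2 -2.8] S [ 2.2 -0.8]
slim [475.5  -6.9  83.8] err 1.8 offset [-1.1  0.2 -0.2] T [-1.  -0.7] S [-0.9  1. ]
nut [468.2 -77.1 102.9] err 0.5 offset [-2.1 -0.3 -1.1] T [-2.1 -0.5] S [-0.7  0.1]
wide [ 462.2 -146.4   93.6] err 2.2 offset [-1.7  0.1 -0.4] T [-1.5 -1. ] S [-1.2  1.3]
hough 186.5 173.5 102.9 [483.3  60.7  78. ]
hough 121.5 117.5 99.6 [499.4  78.6  78. ]
```

All four filters are within about 2 mm of their pad centres, the top heights are right, and the arm is clear. Handing in.

```bash
python3 -c "
from rig import ticket
print(ticket.hand_in())"
```

```text
the job is handed in; nothing more can be done
None
```

The lane is restocked and the job is handed in. I moved the grey cross-top old filter to the front pad first. Then slim, nut and wide, which is the rack order counted from the hoop, went onto the pads behind it. Each was lowered to light contact (about 5–20 N at the wrist) before release. The run took about 25 s of the 91 s allowed.

- **Last checks:** Triangulating the tops from both cameras puts every filter within about 2 mm of its pad centre. Measured top heights were 86, 84, 103 and 94 mm, against 88, 84, 104 and 94 expected. All four stand upright, the dishes are empty, the socket looks untouched on the rack, and the arm is clear. I steered clear of the blue, purple and turquoise look-alikes.
- **Where checks disagreed:** The two cameras differ by about 2 mm in y, within their calibration. For the old filter, the top view alone puts it 2.8 mm off its pad centre in y and the scene view 0.8 mm. I left it as it stood.
- **Arm behaviour:** The tool drifted up to about 3° off vertical over the run and could not be levelled through the interface. I gave it a half turn to limit the drift. The cans stood upright after release.

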